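# Fetch the jar from the chilled topping case

## Robot

A 6-joint arm with a two-finger parallel gripper is mounted at the origin on the work surface. World frame = base frame: x ahead of the robot, y to its left, z up, the work surface at z = 0. Lengths are in m, angles in rad, forces in N, time in s.
With the tool pointing down it reaches from about 0.3 to 0.875 m from the base axis. Payload 6.4 kg.
Tool frame: the origin (TCP) lies at the very end of the fingers, on their centre line; the grasp point (between the pads) lies 19 mm behind it (ctrl.hold_point_z is the distance from the TCP to the grasp point, in m); y points along the fingers, x is the direction in which the jaws open and shut, and the axes are right-handed (so a half turn about y gives the same grasp; the last joint's range is limited). The gripper opens to 85 mm and grips with 20 to 120 N. Pads are 22 mm wide; open, the fingers measure 114 mm over their backs; the gripper's body (76 mm by 85 mm) begins 54 mm behind the grasp point. The pads swing forward as they close: fully open they stand 13 mm farther back than shut.
Start: joints at [0.986, 0.181, 1.607, -0, 1.354, -0.206], TCP at [0.213, 0.534, 0.231] pointing down, gripper open.
Joint ranges: [-2.99, 2.99], [-0.89, 2.07], [0.3, 2.58], [-1.14, 4.28], [0, 2.63], [-3.12, 3.12]. Speed limits (rad/s): [2.57, 2.57, 3.01, 3.14, 3.14, 3.14].

## Interface

Orientations are given as a unit quaternion [w, x, y, z].
In Python, from bench import ctrl, imaging gives the robot as it stands.
- The arm moves only by the shell command python3 -m jog 'ROWS'. ROWS is JSON, a list of rows, each a list of 3 entries, a list of its own where there are three numbers: the shift along the tool's x, y, z in cm, then the turn, a rotation vector about the tool's x, y, z in rad, then the finger opening in cm, from 0 to 8.54. A call has 1 to 12 rows; each row shifts and turns the pose as measured when the row begins, along the tool's axes as they then stand; what a row does not reach is not made up. A row lasts 1/12 s, in which the tool goes at most 41.7 mm and 7.16 degrees, less where a joint would pass 70% of its speed; a pose out of reach is approached as far as the arm can. A call is refused whole if a number of a shift passes 4.17 or a number of a turn 0.125, either way. A call with a gripper value outside its range is refused whole. The fingers move at their own pace and stop on an object; the grip force is fixed at half the most. Time passes only in rows, so rows that do not move let the fingers close. It gives the time, the measured TCP pose, the force and the opening at its end, in the units of the state.
- ctrl.get_obs(): the state, without advancing time (a new reading comes with each control period).
- imaging.camera(name): name is "side" or "top" or "wrist"; returns a dict with "frame" (400x640x3 uint8, red, green, blue), "depth" (400x640 float32, m along the optical axis (not along the pixel's ray), 0 where there is no reading), "K" (3x3 intrinsics, pixels), "k1" (the pictures are not rectified: a ray, as slopes to the right and down, at radius r is drawn at 1 + k1 r^2 times it, then the intrinsics apply), "R" (3x3) and "t" (3): a world point X has camera coordinates R X + t. Camera axes: x right, y down, z forward; pixel columns grow to the right and rows downward; lengths in m; the calibration is good to about 2 mm. A picture is of the moment at which its call begins.
- ctrl.hand_in(): hands the job in, once; it reports no verdict.
The state is a dict: "time_s": time; "q": joint angles; "dq": joint speeds; "joint_efforts": joint torques, N m; "eef_pos": TCP position; "eef_rot": TCP orientation; "wrist_force": force on the tool from outside, world axes, zero at the start; "torque": the same for the moment, N m; "opening": opening from 0.0 (shut) to 1.0 (fully open).
Only numpy, scipy, OpenCV 4.12 (cv2) and the standard library are available. Lean on these libraries where they do the work, as an engineer would, in place of code of your own. Each camera call takes 0.05 s, during which the arm holds its last target. There are 200 camera calls.

## Task

The round screw-lid jar stands in the chilled topping case: slide the glass door above it all the way open past the other door, lift the jar out upright and set it down gently, standing on the small metal tray beside the case. Then slide that door fully shut again to keep the cold in. Leave the other door shut and the other containers where they are.

Things in the scene. Friction and masses are not known exactly. Their poses are not given: they have to be found in the camera images.
- case: Stainless countertop topping case, fixed. Origin: centre in plan of its two-bay part (400 mm along own x, 600 along own y) at counter level; x points from the robot's side to the far side, y left, z up. At its left end a cooling unit, y +300 to +420 mm, top 150 mm up. Through its two framed glass doors one sees the containers.
- deck (a point): Centre of the flat inner floor, 55 mm above the counter; the floor is 360 (x) x 560 mm (y). A 4 mm partition at y = 0, its top 130 mm above the counter, makes a left bay (y > 0) and a right bay (y < 0).
- front_edge (a point): Middle of the case's near top edge, 160 mm up. From it the open top slopes up 10 degrees to the far edge (230 mm up at case x = +200). Above this slope: track along both edges 34 mm high, side rims 14 mm, top face of the right (lower) door 15 mm, of the left (upper) door 31 mm. Each door is 300 mm wide, 12 thick, and slides level along the case's y, the lower passing under the upper.
- door_left (a joint): Slide of the left (upper) door in m: 0 shut over the left bay; grows as it goes right (case's -y) over the right door, to its stop at 0.200, when case y from +85 to +280 mm is uncovered. About 2.5 N of friction plus a little drag, no spring: it stays where it is left. May start up to 6 mm ajar.
- door_right (a joint): Slide of the right (lower) door in m: 0 shut over the right bay; grows as it goes left (case's +y) behind and under the left door, to its stop at 0.200, when case y from -280 to -85 mm is uncovered. Friction and start as for the left door.
- left_pull (a point): Centre of the left door's pull: steel bar 110 mm long (up the slope, along case x), 12 mm across (along y), 14 mm high, on a 12 mm post at each end, its centre 36 mm above the door's face. Door shut: x -72, y +258, z 251 mm in the case frame; it moves with the door.
- right_pull (a point): Centre of the right door's pull: the same bar, its centre 45 mm above its door's face and so 29 mm above the upper door's face. Door shut: x -71, y -258, z 244 mm in the case frame; it moves with the door, and fully open stands 43 mm short of the left door's edge.
- jar: The round white plastic jar with a ribbed round screw lid, closed: straight-sided, 61 mm across at the body, 62 mm at the lid (the top 22 mm), 110 mm high in all, 0.2 to 0.4 kg. Origin: centre of its underside, z up. It stands on the deck in the near half of the left or the right bay; jaws that close along the case's x have the most room there.
- tub: Square white plastic tub with a flat lid, 82 x 82 mm and 70 mm high, in the bay where the jar is not (bystander). Origin: centre of its underside.
- pan_left: Lidded stainless pan, 108 x 176 mm, 85 mm high over its handle, at the far side of the left bay (bystander). Origin: centre of its underside.
- pan_right: The same pan at the far side of the right bay (bystander).
- tray: Small aluminium tray lying on the counter to the right of the case, 200 mm along its x, 160 mm along its y, rim 14 mm high, sheet 4 mm thick; it does not move. Origin: centre of its underside (the tray's floor is 4 mm above it), z up.

How it is judged:
By the outcome, as a careful person would: the job done as asked, in the order asked, and still so for the second after the job is handed in, with the robot touching nothing.
It also fails if it takes over 72 s, if anything falls off the work surface, if the arm or the gripper's body presses on something with over 40 N, if the wrist force passes 120 N, or if a joint passes its speed limit or range.

## Working session

There is one attempt and no reset: what is moved stays moved. The work goes in short steps, Python scripts to look and compute and a shell command to move; the robot and the scene stay as the last step left them, time stands still between calls to the robot, and variables do not carry over. Pictures are saved under pics/ and viewed, about 8 in all and at most 12, crops included, and the job is handed in when it is done.

```bash
ls; mkdir -p pics; python3 - <<'E'
from bench import ctrl, imaging
import cv2,numpy as np
o=ctrl.get_obs();print({k:np.round(v,3) for k,v in o.items()}, ctrl.hold_point_z)
for n in("top","side"):
    c=imaging.camera(n);np.savez(f"pics/{n}0.npz",**{k:np.array(v) for k,v in c.items()})
    cv2.imwrite(f"pics/{n}0.png",c["frame"][:,:,::-1]);print(n,c["K"],c["k1"],np.round(c["R"],3),c["t"])
E
```

```text
pics
{'time_s': np.float64(0.0), 'q': array([ 0.986,  0.182,  1.608, -0.   ,  1.354, -0.206]), 'dq': array([ 0.002, -0.001,  0.002, -0.001,  0.002,  0.   ]), 'joint_efforts': array([ 0.0000e+00, -4.4485e+01, -3.5135e+01, -0.0000e+00,  9.0000e-03,
        0.0000e+00]), 'eef_pos': array([0.212, 0.534, 0.23 ]), 'eef_rot': array([-0.585,  0.585,  0.396, -0.398]), 'wrist_force': array([-0.633,  0.639,  0.767]), 'torque': array([ 0.024,  0.004, -0.037]), 'opening': np.float64(0.997)} 0.0187
top [[430.07236035   0.         319.52368363]
 [  0.         430.07236035 198.69982759]
 [  0.           0.           1.        ]] 0.0065189460749803885 [[ 0.009 -1.     0.001]
 [-0.997 -0.009 -0.072]
 [ 0.072 -0.001 -0.997]] [-0.0077496   0.57493584  1.51903242]
side [[449.01359644   0.         312.38044924]
 [  0.         449.01359644 199.33666473]
 [  0.           0.           1.        ]] 0.022241154101182888 [[-0.781 -0.624  0.   ]
 [-0.594  0.743 -0.31 ]
 [ 0.193 -0.242 -0.951]] [0.4309897  0.3744645  1.29226481]
```

View pics/top0.png

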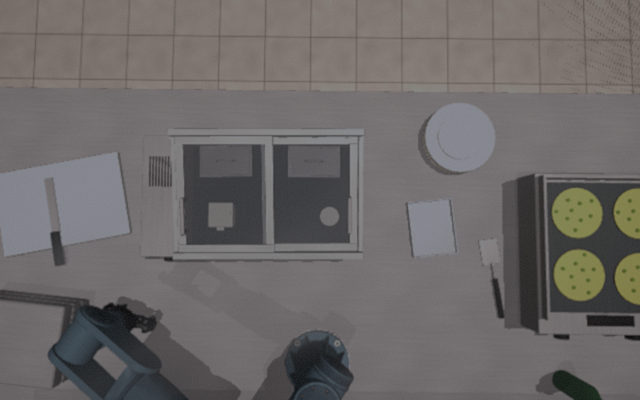

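View pics/side0.png

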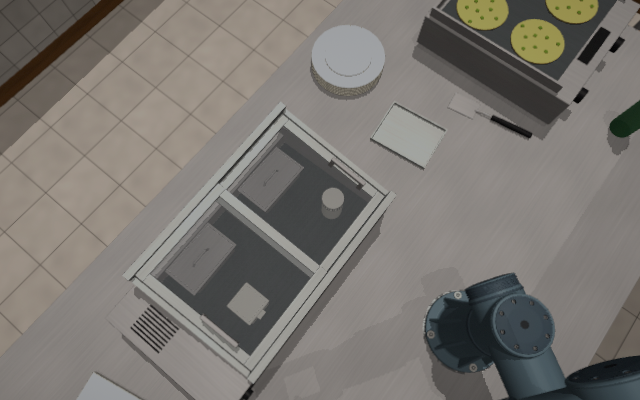

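```bash
cat > h.py <<'E'
import numpy as np,cv2
from bench import ctrl,imaging
from scipy.spatial.transform import Rotation as Ro
def ray(c,u,v):
    K=c["K"];p=cv2.undistortPoints(np.array([[[u,v]]],float),K,np.array([float(c["k1"]),0,0,0]))[0,0]
    return -c["R"].T@c["t"], c["R"].T@np.array([p[0],p[1],1])
def atz(c,u,v,z):
    o,d=ray(c,u,v);return o+d*(z-o[2])/d[2]
def atd(c,u,v,r=1):
    o,d=ray(c,u,v);w=c["depth"][int(v)-r:int(v)+r+1,int(u)-r:int(u)+r+1];return o+d*np.median(w[w>0]) if (w>0).any() else None
def proj(c,X):
    X=c["R"]@np.array(X)+c["t"];x,y=X[:2]/X[2];s=1+c["k1"]*(x*x+y*y);return (c["K"]@[x*s,y*s,1])[:2]
def R():
    q=ctrl.get_obs()["eef_rot"];return Ro.from_quat([q[1],q[2],q[3],q[0]]).as_matrix()
E
python3 - <<'E'
import cv2
i=cv2.imread("pics/top0.png")[115:265,130:460];cv2.imwrite("pics/top0c.png",cv2.resize(i,None,fx=2.4,fy=2.4,interpolation=cv2.INTER_CUBIC))
i=cv2.imread("pics/side0.png")[95:395,100:450];cv2.imwrite("pics/side0c.png",cv2.resize(i,None,fx=2,fy=2,interpolation=cv2.INTER_CUBIC))
from h import *
print(R())
E
```

```text
[[ 3.69845168e-01 -8.83801277e-04 -9.29092983e-01]
 [ 9.29092119e-01 -1.31069867e-03  3.69846071e-01]
 [-1.54463137e-03 -9.99998750e-01  3.36377230e-04]]
```

View pics/top0c.png

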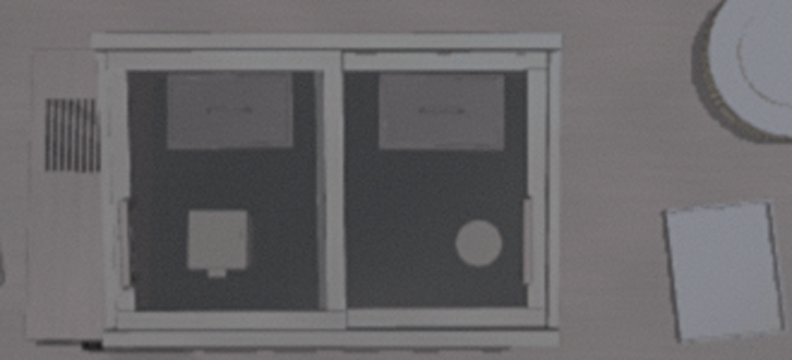

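View pics/side0c.png

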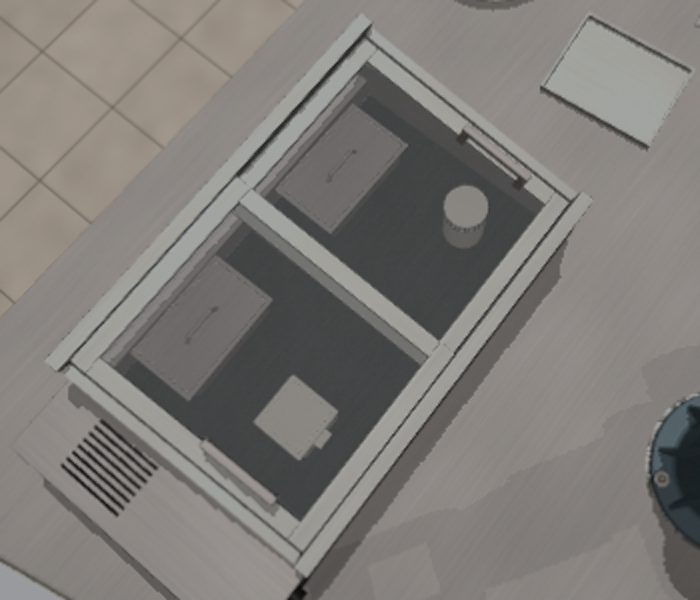

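```bash
python3 - <<'E'
from h import *
T=dict(np.load("pics/top0.npz"));S=dict(np.load("pics/side0.npz"))
t=lambda p:(130+(p[0]+.5)/2.4-.5,115+(p[1]+.5)/2.4-.5)
s=lambda p:(100+(p[0]+.5)/2-.5,95+(p[1]+.5)/2-.5)
def tri(a,b):
    o1,d1=ray(T,*t(a));o2,d2=ray(S,*s(b))
    k=np.linalg.lstsq(np.c_[d1,-d2],o2-o1,rcond=None)[0]
    p,q=o1+k[0]*d1,o2+k[1]*d2
    return np.round((p+q)/2,4),round(np.linalg.norm(p-q)*1000,1)
print("jar lid",tri((478.5,243),(466,207)),atd(T,*t((478.5,243))),atz(T,*t((478.5,243)),.165))
print("pull far",tri((527,197),(464,129)),"near",tri((527,285),(527,181)))
print("Ltrack far",tri((92,34),(47,364)),"R far",tri((560,33),(364,16)))
print("R near",tri((558,346),(590,200)))
for n,p in dict(farL=(92,34),farR=(560,33),nearR=(558,346),nearL=(103,347)).items():
    print(n,np.round(atz(T,*t(p),.264 if 'far' in n else .194),4))
for p in [(200,40),(450,40),(450,338),(200,338)]: print("trk depth",atd(T,*t(p)))
for p in [(527,220),(527,240),(527,260)]: print("pull depth",atd(T,*t(p),0))
for p in [(664,210),(770,202),(784,330),(680,342)]: print("tray",np.round(atz(T,*t(p),.014),4))
print("tray depth",atd(T,*t((720,270))))
E
```

```text
jar lid (array([ 0.5081, -0.0344,  0.1631]), np.float64(1.8)) [ 0.50794919 -0.03331875  0.19165554] [ 0.50881757 -0.03393739  0.165     ]
pull far (array([ 0.5636, -0.0942,  0.2469]), np.float64(3.6)) near (array([ 0.4544, -0.0944,  0.2309]), np.float64(2.0))
Ltrack far (array([0.7692, 0.4658, 0.2461]), np.float64(3.5)) R far (array([ 0.7713, -0.1354,  0.2597]), np.float64(6.9))
R near (array([ 0.3757, -0.1373,  0.1986]), np.float64(3.2))
farL [0.7664 0.4607 0.264 ]
farR [ 0.7733 -0.1332  0.264 ]
nearR [ 0.3739 -0.1384  0.194 ]
nearL [0.3675 0.4571 0.194 ]
trk depth [0.7603309  0.32404228 0.26250076]
trk depth [0.76357893 0.00645165 0.26144789]
trk depth [0.38299167 0.00319537 0.19313741]
trk depth [0.38037553 0.33007177 0.19649969]
pull depth [ 0.53576633 -0.09325836  0.24966393]
pull depth [ 0.51041973 -0.09338008  0.249326  ]
pull depth [ 0.48521578 -0.09385743  0.24391629]
tray [ 0.5656 -0.3149  0.014 ]
tray [ 0.5791 -0.4737  0.014 ]
tray [ 0.3887 -0.4919  0.014 ]
tray [ 0.3696 -0.3375  0.014 ]
tray depth [ 0.47682065 -0.40037783  0.00408543]
```

```bash
python3 -m jog '[[[0,-1,0],[0,0.119,0],0],[[0,-1,0],[0,0.119,0],0],[[0,-1,0],[0,0.119,0],0],[[0,-1,0],[0,0.119,0],0],[[0,-1,0],[0,0.119,0],0],[[0,-1,0],[0,0.119,0],0],[[0,-1,0],[0,0.119,0],0],[[0,-1,0],[0,0.119,0],0],[[0,-1,0],[0,0.119,0],0],[[0,-1,0],[0,0.119,0],0]]'; python3 -c "
from h import *
print(R().round(3))"
```

```text
time_s: 0.93
eef_pos: [0.21, 0.5302, 0.3254]
eef_rot: [-0.701, 0.713, -0.022, 0.014]
wrist_force: [-0.2, 0.9, -0.8]
opening: 0.001
[[ 0.999 -0.011  0.051]
 [-0.051 -0.016  0.999]
 [-0.01  -1.    -0.017]]
```

```bash
python3 -m jog '[[[1.6,0.1,-3.6],[0.016,-0.06,-0.011],0],[[1.65,0,-3.7],[0,0,0],0],[[1.65,0,-3.7],[0,0,0],0],[[1.65,0,-3.7],[0,0,0],0],[[1.65,0,-3.7],[0,0,0],0],[[1.65,0,-3.7],[0,0,0],0],[[1.65,0,-3.7],[0,0,0],0],[[1.65,0,-3.7],[0,0,0],0],[[1.65,0,-3.7],[0,0,0],0],[[1.65,0,-3.7],[0,0,0],0],[[1.65,0,-3.7],[0,0,0],0],[[1.65,0,-3.7],[0,0,0],0]]'; python3 -c "
from h import *
print(R().round(3),ctrl.get_obs()['q'])"
```

```text
time_s: 1.93
eef_pos: [0.4048, 0.0773, 0.321]
eef_rot: [0.707, -0.707, -0.003, 0.004]
wrist_force: [0.8, 0.3, 0.4]
opening: -0.001
[[ 1.    -0.001 -0.01 ]
 [ 0.01   0.     1.   ]
 [-0.001 -1.     0.   ]] [-1.01240842e-01 -2.71193511e-01  1.86173157e+00  1.41430271e-04
  1.55243676e+00 -1.11732405e-01]
```

```bash
python3 -m jog '[[[1.7,0,-3.6],[0,0,0],0],[[1.7,0,-3.6],[0,0,0],0],[[1.7,0,-3.6],[0,0,0],0],[[1.7,0,-3.6],[0,0,0],0],[[1.7,0,-3.6],[0,0,0],0],[[1.6,0,-3.4],[0,0,0],0],[[0.2,2.2,-0.3],[0,0,0],0],[[0,1.5,0],[0,0,0],0],[[0,0,0],[0,0,0],0]]'; python3 - <<'E'
from h import *
c=imaging.camera("side");np.savez("pics/side1.npz",**{k:np.array(v) for k,v in c.items()})
w=imaging.camera("wrist")
i=c["frame"][80:280,250:450,::-1]
a=cv2.resize(i,(400,400),interpolation=cv2.INTER_CUBIC);b=cv2.resize(w["frame"][:,:,::-1],(400,250))
cv2.imwrite("pics/m1.png",np.hstack([a,cv2.copyMakeBorder(b,0,150,0,0,cv2.BORDER_CONSTANT)]))
E
```

```text
time_s: 2.68
eef_pos: [0.5125, -0.1606, 0.2797]
eef_rot: [-0.707, 0.707, -0.002, 0.0]
wrist_force: [-0.6, 1.3, -1.3]
opening: 0.001
```

View pics/m1.png

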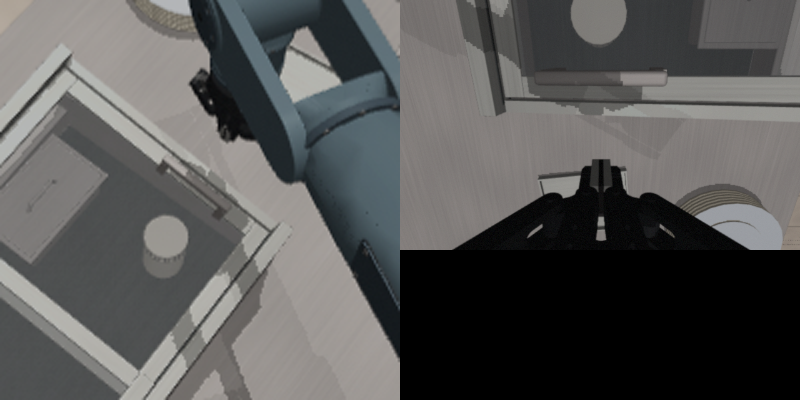

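```bash
python3 -m jog '[[[-0.3,2.5,0],[0,0,0],0],[[0,2.4,0],[0,0,0],0],[[0,0.3,1],[0,0,0],0],[[0,0,1.2],[0,0,0],0],[[0,0,1.2],[0,0,0],0],[[0,0,0.8],[0,0,0],0],[[0,0,0.5],[0,0,0],0],[[0,0,0.6],[0,0,0],0],[[0,0,0.8],[0,0,0],0],[[0,0,1],[0,0,0],0],[[0,0,1.2],[0,0,0],0],[[0,0,1.2],[0,0,0],0]]'
```

```text
time_s: 3.78
eef_pos: [0.514, -0.0573, 0.2419]
eef_rot: [-0.702, 0.712, 0.007, 0.005]
wrist_force: [-0.1, -2.9, -0.4]
opening: -0.002
```

```bash
python3 -m jog '[[[0,0.4,1.2],[0,0,0],0],[[0,0.4,1.2],[0,0,0],0],[[0,0.3,1.4],[0,0,0],0],[[0,0,1.4],[0,0,0],0],[[0,0,1.4],[0,0,0],0],[[0,0,1.4],[0,0,0],0],[[0,0,1.4],[0,0,0],0]]'; python3 -c "
from h import *
print(R().round(3))"
```

```text
time_s: 4.37
eef_pos: [0.5149, 0.0446, 0.2329]
eef_rot: [-0.701, 0.713, 0.008, 0.007]
wrist_force: [0.2, -4.3, 0.5]
opening: 0.003
[[ 1.     0.022 -0.002]
 [ 0.002 -0.018  1.   ]
 [ 0.022 -1.    -0.018]]
```

```bash
python3 -m jog '[[[0,0,1.1],[0.006,0.01,0.008],0],[[0,0,1],[0.006,0,0.008],0],[[0,0,0.8],[0.006,0,0.006],0],[[0,0,0.5],[0,0,0],0],[[0,0,0.4],[0,0,0],0],[[0,0,0.4],[0,0,0],0],[[0,0,0.3],[0,0,0],0]]'
```

```text
time_s: 4.95
eef_pos: [0.514, 0.0843, 0.233]
eef_rot: [-0.698, 0.716, -0.004, 0.001]
wrist_force: [-1.6, -12.3, 0.3]
opening: 0.004
```

```bash
python3 -m jog '[[[0,0,0.4],[0,0,0],0],[[0,0,0.4],[0,0,0],0],[[0,0,0.3],[0,0,0],0]]'
```

```text
time_s: 5.2
eef_pos: [0.5139, 0.084, 0.2333]
eef_rot: [-0.69, 0.724, -0.007, 0.001]
wrist_force: [-2.5, -12.3, 0.2]
opening: -0.003
```

```bash
python3 -m jog '[[[0,0,-1.5],[0.02,0,0],0],[[0,-2,-1.5],[0.028,0,0],0],[[0,-3,-1],[0,0,0],8.5],[[0,-3,-1],[0,0,0],8.5],[[0,-0.5,-3],[0,0,0],8.5],[[-0.3,0,-3],[0,0,0],8.5],[[-0.3,0,-1.5],[0,0,0],8.5],[[0,0,0],[0,0,0],8.5]]'; python3 - <<'E'
from h import *
o=ctrl.get_obs();print(R().round(3))
w=imaging.camera("wrist");np.savez("pics/w2.npz",**{k:np.array(v) for k,v in w.items()})
t=imaging.camera("top");np.savez("pics/top2.npz",**{k:np.array(v) for k,v in t.items()})
i=t["frame"][110:270,160:370,::-1];a=cv2.resize(i,(420,320),interpolation=cv2.INTER_CUBIC)
b=cv2.resize(w["frame"][:,:,::-1],(380,238))
m=np.zeros((560,640,3),np.uint8);m=np.zeros((320,800,3),np.uint8);m[:,:420]=a;m[:238,420:]=b
cv2.imwrite("pics/m2.png",m)
E
```

```text
time_s: 5.87
eef_pos: [0.5072, -0.0402, 0.3239]
eef_rot: [0.71, -0.704, 0.005, -0.0]
wrist_force: [0.2, 0.5, -0.5]
opening: 0.848
[[ 1.    -0.006  0.008]
 [-0.008  0.009  1.   ]
 [-0.006 -1.     0.008]]
```

View pics/m2.png

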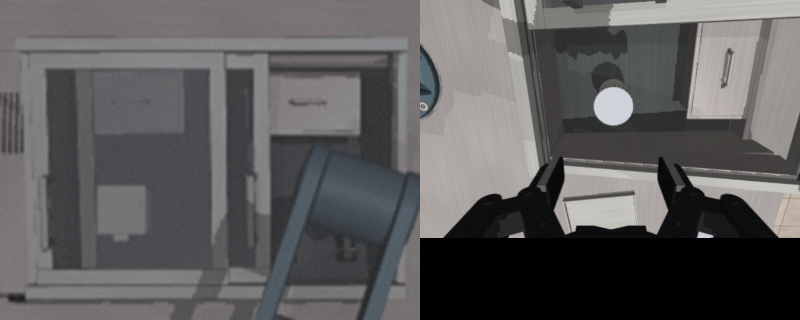

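```bash
python3 - <<'E'
from h import *
w=dict(np.load("pics/w2.npz"))
g=cv2.cvtColor(w["frame"],cv2.COLOR_RGB2GRAY)[130:230,270:390]
n,l,s,c=cv2.connectedComponentsWithStats((g>170).astype(np.uint8))
k=1+s[1:,4].argmax();u,v=c[k]+[270,130];print(s[k],u,v)
print(atz(w,u,v,.165),atd(w,u,v,3))
T=dict(np.load("pics/top2.npz"))
for y in (75,): print(atd(T,160+247/2,110+210/2,0))
E
```

```text
[  23   17   66   64 3290] 325.50121580547113 178.08905775075988
[ 0.51101188 -0.03422754  0.165     ] [ 0.51101197 -0.03423215  0.1649816 ]
[0.50790098 0.10694896 0.24472547]
```

```bash
python3 -m jog '[[[0.4,0,0.6],[-0.009,-0.019,-0.006],8.5],[[0,2,0],[0,0,0],8.5],[[0,3,0],[0,0,0],8.5],[[0,3,0],[0,0,0],8.5],[[0,2.5,0],[0,0,0],8.5],[[0,2,0],[0,0,0],8.5],[[0,0,0],[0,0,0],8.5]]'; python3 -c "
from h import *
print(R().round(3),ctrl.get_obs()['eef_pos'])"
```

```text
time_s: 6.55
eef_pos: [0.5149, -0.0194, 0.1951]
eef_rot: [0.708, -0.706, -0.013, 0.008]
wrist_force: [-0.8, 0.7, -0.0]
opening: 0.993
[[ 1.     0.007 -0.029]
 [ 0.029  0.003  1.   ]
 [ 0.007 -1.     0.003]] [ 0.51488266 -0.01939988  0.19512903]
```

```bash
python3 -m jog '[[[-0.4,0,-1.4],[-0.003,0.018,0.007],8.5],[[0,0,0],[0,0,0],8.5],[[0,1.5,0],[0,0,0],8.5],[[0,0,0],[0,0,0],8.5]]'; python3 -c "
from h import *
print(R().round(3),ctrl.get_obs()['eef_pos'])"
```

```text
time_s: 6.88
eef_pos: [0.5126, -0.0305, 0.1822]
eef_rot: [0.707, -0.707, -0.006, 0.005]
wrist_force: [-0.8, 0.3, -0.8]
opening: 0.989
[[ 1.     0.001 -0.016]
 [ 0.016  0.     1.   ]
 [ 0.001 -1.     0.   ]] [ 0.51262505 -0.03052115  0.18220573]
```

```bash
python3 -m jog '[[[-0.15,1.5,-0.35],[0,0,0],8.5],[[0,1.5,0],[0,0,0],8.5],[[0,1.5,0],[0,0,0],8.5],[[0,1.2,0],[0,0,0],8.5],[[0,0,0],[0,0,0],8.5]]'; python3 -c "
from h import *
print(R().round(3),ctrl.get_obs()['eef_pos'])"
```

```text
time_s: 7.3
eef_pos: [0.5183, -0.0349, 0.1333]
eef_rot: [-0.706, 0.708, 0.012, -0.0]
wrist_force: [-0.6, 0.6, -0.0]
opening: 0.996
[[ 1.     0.017 -0.017]
 [ 0.017 -0.004  1.   ]
 [ 0.017 -1.    -0.004]] [ 0.51826695 -0.03493195  0.13328338]
```

```bash
python3 -m jog '[[[-0.7,0.5,0],[0.004,0,0.015],8.5],[[0,0.3,0],[0,0,0],8.5],[[0,0,0],[0,0,0],8.5],[[0,0,0],[0,0,0],8.5]]'; python3 -c "
from h import *
print(R().round(3),ctrl.get_obs()['eef_pos'])"
```

```text
time_s: 7.63
eef_pos: [0.5128, -0.0354, 0.1281]
eef_rot: [-0.707, 0.707, 0.008, -0.005]
wrist_force: [0.5, -0.0, 0.3]
opening: 0.992
[[ 1.     0.004 -0.017]
 [ 0.017 -0.001  1.   ]
 [ 0.004 -1.    -0.001]] [ 0.51284492 -0.03541969  0.12806474]
```

Centred to within 2 mm; close.

```bash
python3 -m jog '[[[-0.1,0,0],[0,0,0],7],[[0,0,0],[0,0,0],5.5],[[0,0,0],[0,0,0],5],[[0,0,0],[0,0,0],5],[[0,0,0],[0,0,0],5],[[0,0,0],[0,0,0],5],[[0,0,0],[0,0,0],5],[[0,0,0],[0,0,0],5]]'
```

```text
time_s: 8.3
eef_pos: [0.5124, -0.0356, 0.1297]
eef_rot: [-0.707, 0.708, 0.008, -0.004]
wrist_force: [0.4, -0.7, -0.3]
opening: 0.709
```

```bash
python3 -m jog '[[[0,-0.5,0],[0,0,0],5],[[0,-1,0],[0,0,0],5],[[0,-1.5,0],[0,0,0],5],[[0,-2,0],[0,0,0],5],[[0,-2,0],[0,0,0],5],[[0,-2,0],[0,0,0],5]]'; python3 -c "
from h import *
print(R().round(3),ctrl.get_obs()['eef_pos'])"
```

```text
time_s: 8.8
eef_pos: [0.5075, -0.0342, 0.2195]
eef_rot: [0.708, -0.706, -0.004, 0.008]
wrist_force: [0.7, 0.3, -2.6]
opening: 0.709
[[ 1.    -0.006 -0.017]
 [ 0.017  0.003  1.   ]
 [-0.006 -1.     0.003]] [ 0.50751747 -0.03418373  0.219508  ]
```

```bash
python3 -m jog '[[[0.1,-2,0],[0,0,0],5],[[0,-2,0],[0,0,0],5],[[0,-2,0],[0,0,0],5],[[0,-2,0],[0,0,0],5],[[0,-1.5,-0.5],[0,0,0],5],[[0,-1,-1],[0,0,0],5],[[0,0,-1.5],[0,0,0],5],[[0,0,-2],[0,0,0],5],[[-0.2,0,-2.5],[0,0,0],5],[[-0.2,0,-2.5],[0,0,0],5],[[-0.2,0,-2.5],[0,0,0],5],[[-0.2,0,-2.5],[0,0,0],5]]'; python3 -c "
from h import *
print(R().round(3),ctrl.get_obs()['eef_pos'])"
```

```text
time_s: 9.8
eef_pos: [0.5038, -0.1877, 0.3444]
eef_rot: [-0.707, 0.707, 0.012, -0.007]
wrist_force: [-0.0, -0.2, -3.1]
opening: 0.706
[[ 1.     0.007 -0.026]
 [ 0.026 -0.001  1.   ]
 [ 0.007 -1.    -0.001]] [ 0.50376567 -0.18772197  0.34443754]
```

```bash
python3 -m jog '[[[-0.3,0,-2.5],[0,0,0],5],[[-0.3,0,-2.5],[0,0,0],5],[[-0.3,0,-2.5],[0,0,0],5],[[-0.3,1,-2.5],[0,0,0],5],[[-0.3,2,-2.5],[0,0,0],5],[[-0.3,2,-2.5],[0,0,0],5],[[-0.2,2,-2.5],[0,0.015,0],5],[[-0.2,2,-1.8],[0,0,0],5],[[-0.1,2,-0.9],[0,0,0],5],[[0,2,0],[0,0,0],5],[[0,1.5,0],[0,0,0],5],[[0,1,0],[0,0,0],5]]'; python3 -c "
from h import *
print(R().round(3),ctrl.get_obs()['eef_pos'])"
```

```text
time_s: 10.8
eef_pos: [0.4777, -0.415, 0.1878]
eef_rot: [-0.705, 0.709, 0.003, 0.003]
wrist_force: [-0.7, 0.4, -3.2]
opening: 0.709
[[ 1.     0.008  0.   ]
 [-0.    -0.006  1.   ]
 [ 0.008 -1.    -0.006]] [ 0.47774849 -0.41496876  0.18784223]
```

```bash
python3 -m jog '[[[0,1,0.6],[0.006,0,0.008],5],[[0,2,0.5],[0,0,0],5],[[0,2,0],[0,0,0],5],[[0,1.5,0],[0,0,0],5],[[0,1,0],[0,0,0],5],[[0,0.6,0],[0,0,0],5],[[0,0,0],[0,0,0],5],[[0,0,0],[0,0,0],5]]'; python3 -c "
from h import *
print(R().round(3),ctrl.get_obs()['eef_pos'])"
```

```text
time_s: 11.47
eef_pos: [0.4771, -0.4019, 0.1027]
eef_rot: [0.708, -0.706, 0.001, 0.001]
wrist_force: [-0.4, -0.3, -2.2]
opening: 0.708
[[ 1.    -0.003 -0.   ]
 [ 0.     0.004  1.   ]
 [-0.003 -1.     0.004]] [ 0.47707922 -0.40190702  0.10268842]
```

```bash
python3 -m jog '[[[0,0.7,0],[-0.004,0,-0.003],5],[[0,0.6,0],[0,0,0],5],[[0,0.4,0],[0,0,0],5],[[0,0.2,0],[0,0,0],5],[[0,0.2,0],[0,0,0],5],[[0,0,0],[0,0,0],5]]'; python3 - <<'E'
from h import *
print(R().round(3))
c=imaging.camera("side")
i=c["frame"][60:220,330:530,::-1];cv2.imwrite("pics/s3.png",cv2.resize(i,None,fx=3,fy=3,interpolation=cv2.INTER_CUBIC))
E
```

```text
time_s: 11.97
eef_pos: [0.4789, -0.404, 0.0837]
eef_rot: [-0.705, 0.709, 0.002, 0.001]
wrist_force: [0.8, -0.8, -2.6]
opening: 0.709
[[ 1.     0.004 -0.001]
 [ 0.001 -0.006  1.   ]
 [ 0.004 -1.    -0.006]]
```

View pics/s3.png

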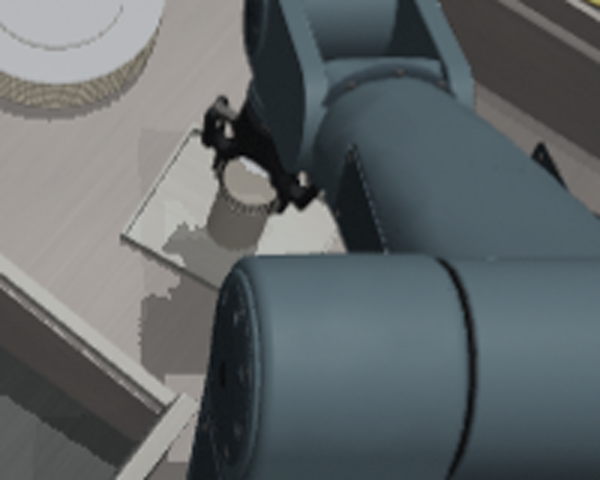

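The jar hangs upright over the middle of the tray (lid at about (250,185) in the crop), 5 mm up. Lower it in small steps.

```bash
python3 -m jog '[[[0,0.2,0],[0.005,0,0.004],5],[[0,0.15,0],[0,0,0],5],[[0,0.15,0],[0,0,0],5],[[0,0,0],[0,0,0],5]]'
```

```text
time_s: 12.35
eef_pos: [0.4793, -0.4046, 0.0791]
eef_rot: [-0.706, 0.708, 0.0, 0.0]
wrist_force: [0.7, 0.2, -2.2]
opening: 0.706
```

```bash
python3 -m jog '[[[0,0.1,0],[0,0,0],5],[[0,0.1,0],[0,0,0],5],[[0,0,0],[0,0,0],5]]'
```

```text
time_s: 12.6
eef_pos: [0.4796, -0.4056, 0.0792]
eef_rot: [-0.706, 0.708, 0.001, 0.0]
wrist_force: [-0.7, -0.3, -1.8]
opening: 0.711
```

```bash
python3 -m jog '[[[0,0.2,0],[0,0,0],5],[[0,0.1,0],[0,0,0],5],[[0,0,0],[0,0,0],5]]'
```

```text
time_s: 12.85
eef_pos: [0.48, -0.4071, 0.0791]
eef_rot: [-0.705, 0.709, 0.001, 0.0]
wrist_force: [-0.4, 0.6, -3.0]
opening: 0.705
```

```bash
python3 -m jog '[[[0,0.4,0.1],[0.004,0,0],5],[[0,0,0],[0,0,0],5]]'
```

```text
time_s: 13.02
eef_pos: [0.4807, -0.4092, 0.0798]
eef_rot: [-0.704, 0.71, 0.002, 0.001]
wrist_force: [1.0, -0.7, -2.8]
opening: 0.704
```

```bash
python3 - <<'E'
from h import *
o=ctrl.get_obs();print({k:np.round(o[k],3) for k in("q","dq","joint_efforts","wrist_force","torque")});print(R().round(3))
c=imaging.camera("wrist");s=imaging.camera("top")
a=cv2.resize(c["frame"][:,:,::-1],(480,300));b=cv2.resize(s["frame"][150:400,280:500,::-1],(440,500))[:, :320]
b=cv2.resize(s["frame"][150:400,300:480,::-1],(320,444))
m=np.zeros((444,800,3),np.uint8);m[:300,:480]=a;m[:,480:]=b
cv2.imwrite("pics/m4.png",m)
E
```

```text
{'q': array([-0.892,  0.463,  1.572, -0.003,  1.097, -0.892]), 'dq': array([-0.004, -0.022, -0.014, -0.014,  0.009,  0.003]), 'joint_efforts': array([-1.6800e-01, -5.6044e+01, -3.2290e+01, -1.3800e-01,  1.3500e-01,
       -1.6000e-02]), 'wrist_force': array([ 0.952, -0.72 , -2.808]), 'torque': array([ 0.038, -0.003, -0.056])}
[[ 1.     0.004 -0.001]
 [ 0.001 -0.009  1.   ]
 [ 0.004 -1.    -0.009]]
```

View pics/m4.png

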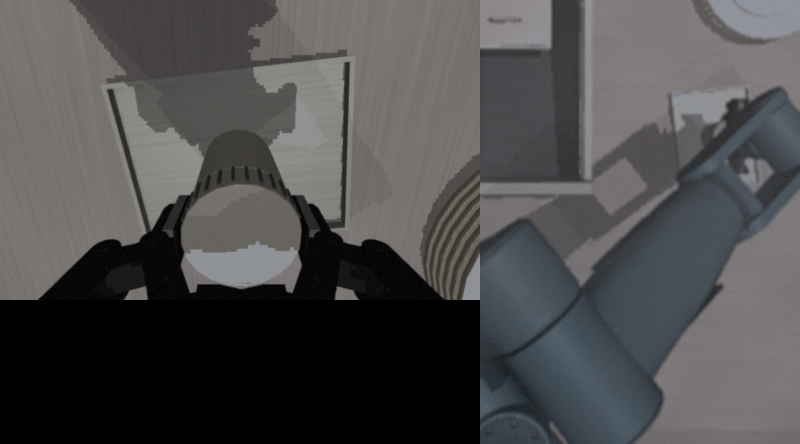

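```bash
python3 -m jog '[[[0,0.3,0.3],[0.005,0,0.002],5],[[0,0.3,0.1],[0.003,0,0.002],5],[[0,0.3,0],[0,0,0],5]]'; python3 -c "
from h import *
o=ctrl.get_obs();print(R().round(3),o['q'].round(4),o['joint_efforts'].round(2))"
```

```text
time_s: 13.37
eef_pos: [0.4811, -0.4107, 0.0787]
eef_rot: [-0.703, 0.711, 0.001, -0.001]
wrist_force: [-9.4, 8.2, 23.6]
opening: 0.71
[[ 1.     0.001 -0.002]
 [ 0.002 -0.011  1.   ]
 [ 0.001 -1.    -0.011]] [-0.8906  0.4673  1.5683 -0.0073  1.0971 -0.8895] [ 3.500e-01 -4.190e+01 -2.766e+01  6.700e-01 -3.770e+00  3.000e-02]
```

```bash
python3 -m jog '[[[0,0,0],[0,0,0],5],[[0,0,0],[0,0,0],5]]'
```

```text
time_s: 13.53
eef_pos: [0.4813, -0.411, 0.0795]
eef_rot: [-0.703, 0.711, 0.001, -0.0]
wrist_force: [0.4, 0.2, -1.7]
opening: 0.708
```

```bash
python3 -m jog '[[[0,0.05,0],[0.008,0,0],6.2],[[0,0,0],[0,0,0],6.5],[[0,0,0],[0,0,0],7],[[0,0,0],[0,0,0],8.5],[[0,0,0],[0,0,0],8.5],[[0,0,0],[0,0,0],8.5],[[0,0,0],[0,0,0],8.5]]';  python3 - <<'E'
from h import *
w=imaging.camera("wrist")
o=ctrl.get_obs();print(R().round(3),o["eef_pos"])
cv2.imwrite("pics/w5.png",w["frame"][:,:,::-1]);np.savez("pics/w5.npz",**{k:np.array(v) for k,v in w.items()})
E
```

```text
time_s: 14.12
eef_pos: [0.4809, -0.4093, 0.0756]
eef_rot: [0.707, -0.707, -0.001, 0.001]
wrist_force: [-0.0, 0.8, -0.2]
opening: 0.996
[[ 1.    -0.    -0.002]
 [ 0.002  0.001  1.   ]
 [-0.    -1.     0.001]] [ 0.48092438 -0.40928134  0.07560962]
```

View pics/w5.png

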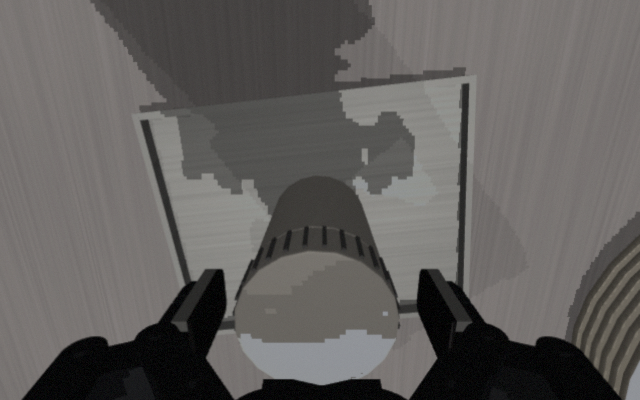

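```bash
python3 -m jog '[[[0,-1,0],[0,0,0],8.5],[[0,-2,0],[0,0,0],8.5],[[0,-2.5,0],[0,0,0],8.5],[[0,-3,0],[0,0,0],8.5],[[0,-3,0],[0,0,0],8.5],[[0,-3,0],[0,0,0],8.5],[[0,-3,0],[0,0,0],8.5],[[0,-3,0],[0,0,0],6],[[0,-3,0.5],[0,0,0],3],[[0,-1.5,1.5],[0,0,0],0],[[0,0,3],[0,0,0],0],[[0,0,3],[0,0,0],0]]'; python3 - <<'E'
from h import *
o=ctrl.get_obs();print(R().round(3),o["eef_pos"])
t=imaging.camera("top");np.savez("pics/top6.npz",**{k:np.array(v) for k,v in t.items()})
for u in range(424,446,4): print(np.round(atd(t,u,225,0),3),end=' ')
E
```

```text
time_s: 15.17
eef_pos: [0.479, -0.3311, 0.3463]
eef_rot: [-0.706, 0.708, -0.001, 0.002]
wrist_force: [1.1, 0.8, -0.9]
opening: 0.293
[[ 1.     0.002  0.004]
 [-0.004 -0.003  1.   ]
 [ 0.002 -1.    -0.003]] [ 0.47902123 -0.33106344  0.34633648]
[ 0.484 -0.378  0.01 ] [ 0.484 -0.379  0.065] [ 0.476 -0.241  0.644] [ 0.476 -0.241  0.675] [ 0.475 -0.24   0.708] [ 0.475 -0.248  0.708]
```

```bash
python3 -m jog '[[[0.3,0,3.5],[0,0,0],0],[[0.3,0,4],[0,0,0],0],[[0.3,0,4],[0,0,0],0],[[0.3,0,4],[0,0,0],0],[[0.3,0,4],[0,0,0],0],[[0.3,0,4],[0,0,0],0],[[0.3,0,4],[0,0,0],0],[[0.3,0,4],[0,0,0],0],[[0.3,0,4],[0,0,0],0],[[0.3,0,3.5],[0,0,0],0],[[0,0,2.5],[0,0,0],0],[[0,0,1.5],[0,0,0],0]]'; python3 -c "
from h import *
print(R().round(3),ctrl.get_obs()['eef_pos'])"
```

```text
time_s: 16.22
eef_pos: [0.508, 0.1214, 0.3572]
eef_rot: [-0.705, 0.71, 0.005, 0.008]
wrist_force: [-0.2, 0.2, 1.1]
opening: 0.001
[[ 1.     0.019  0.004]
 [-0.004 -0.007  1.   ]
 [ 0.019 -1.    -0.007]] [0.50799224 0.12138506 0.3572085 ]
```

```bash
python3 -m jog '[[[0,0,1.5],[0.007,-0.015,0.019],0],[[0,1.5,0.5],[0,0,0],0],[[0,2.5,0],[0,0,0],0],[[0,2.5,0],[0,0,0],0],[[0,2,0],[0,0,0],0],[[0,0.8,0],[0,0,0],0],[[0,0,0],[0,0,0],0]]'; python3 -c "
from h import *
print(R().round(3),ctrl.get_obs()['eef_pos'])"
```

```text
time_s: 16.8
eef_pos: [0.5083, 0.1492, 0.269]
eef_rot: [0.708, -0.706, -0.012, 0.004]
wrist_force: [-0.3, 0.2, 0.3]
opening: 0.002
[[ 1.     0.011 -0.023]
 [ 0.023  0.002  1.   ]
 [ 0.011 -1.     0.002]] [0.50831998 0.14918379 0.26897483]
```

```bash
python3 -m jog '[[[0,1.5,0],[0,0,0.01],0],[[0,1.2,0],[0,0,0],0],[[0,0.8,-0.2],[0,0,0],0],[[0,0.2,-0.6],[0,0,0],0],[[0,0,-0.8],[0,0,0],0],[[0,0,-0.8],[0,0,0],0],[[0,0,-0.8],[0,0,0],0]]'; python3 -c "
from h import *
print(R().round(3),ctrl.get_obs()['eef_pos'])"
```

```text
time_s: 17.38
eef_pos: [0.5113, 0.1156, 0.2326]
eef_rot: [0.708, -0.706, -0.01, 0.007]
wrist_force: [-0.3, 5.6, -1.4]
opening: -0.001
[[ 1.     0.005 -0.024]
 [ 0.024  0.003  1.   ]
 [ 0.005 -1.     0.003]] [0.51127552 0.11559472 0.232628  ]
```

Contact, pushing the door shut.

```bash
python3 -m jog '[[[0,0,-1],[0,0,0],0],[[0,0,-1.2],[0,0,0],0],[[0,0,-1.4],[0,0,0],0],[[0,0,-1.4],[0,0,0],0],[[0,0,-1.4],[0,0,0],0],[[0,0,-1.4],[0,0,0],0],[[0,0,-1.4],[0,0,0],0],[[0,0,-1.4],[0,0,0],0],[[0,0,-1.4],[0,0,0],0],[[0,0,-1.2],[0,0,0],0],[[0,0,-1],[0,0,0],0]]'; python3 -c "
from h import *
print(R().round(3),ctrl.get_obs()['eef_pos'])"
```

```text
time_s: 18.3
eef_pos: [0.5132, -0.0347, 0.2329]
eef_rot: [0.713, -0.701, -0.011, 0.005]
wrist_force: [1.4, 3.7, -3.1]
opening: -0.002
[[ 1.     0.008 -0.022]
 [ 0.022  0.017  1.   ]
 [ 0.008 -1.     0.017]] [ 0.51318043 -0.03466408  0.23291674]
```

```bash
python3 -m jog '[[[0,0,-1.1],[-0.008,0,0],0],[[0,0,-0.9],[-0.008,0,0],0],[[0,0,-0.8],[0,0,0],0],[[0,0,-0.6],[0,0,0],0],[[0,0,-0.5],[0,0,0],0],[[0,0,-0.5],[0,0,0],0],[[0,0,-0.4],[0,0,0],0],[[0,0,-0.4],[0,0,0],0]]'
```

```text
time_s: 18.97
eef_pos: [0.5137, -0.0814, 0.2331]
eef_rot: [0.716, -0.698, -0.011, 0.005]
wrist_force: [-0.5, 18.6, 4.0]
opening: 0.003
```

```bash
python3 -m jog '[[[0,0,-0.4],[0,0,0],0],[[0,0,-0.5],[0,0,0],0],[[0,0,-0.5],[0,0,0],0]]'
```

```text
time_s: 19.22
eef_pos: [0.5136, -0.081, 0.2333]
eef_rot: [0.725, -0.688, -0.013, 0.008]
wrist_force: [-0.5, 22.4, 5.2]
opening: -0.003
```

```bash
python3 -m jog '[[[0,0,1.5],[-0.02,0,0],0],[[0,0,1],[-0.02,0,0],0],[[0,-3,0],[-0.01,0,0],0],[[0,-3,0],[0,0,0],0],[[0,-3,1],[0,0,0],0],[[0,-2,3.5],[0,0,0],0],[[-1.5,-1,3.5],[0,0,0],0],[[-1.5,0,3.5],[0,0,0],0],[[-1.5,0,3.5],[0,0,0],0],[[-1.5,0,3.5],[0,0,0],0],[[-1.5,0,3.5],[0,0,0],0],[[-1.5,0,3.5],[0,0,0],0]]'
python3 -m jog '[[[-1.2,0,3.8],[0,0,0],0],[[-1.2,0,3.8],[0,0,0],0],[[-1.2,0,3.8],[0,0,0],0],[[-1.2,0,3.8],[0,0,0],0],[[-1.2,0,3.8],[0,0,0],0],[[-1,0,2],[0,0,0],0],[[0,0,0],[0,0,0],0],[[0,0,0],[0,0,0],0]]'
python3 - <<'E'
from h import *
t=imaging.camera("top");s=imaging.camera("side")
np.savez("pics/top9.npz",**{k:np.array(v) for k,v in t.items()});np.savez("pics/side9.npz",**{k:np.array(v) for k,v in s.items()})
a=cv2.resize(t["frame"][115:265,130:460,::-1],None,fx=2.4,fy=2.4,interpolation=cv2.INTER_CUBIC)
b=cv2.resize(s["frame"][90:270,260:460,::-1],None,fx=1.3,fy=1.3,interpolation=cv2.INTER_CUBIC)
m=np.zeros((600,800,3),np.uint8);m[:a.shape[0],:a.shape[1]]=a;m[362:362+b.shape[0],:b.shape[1]]=b[:238]
cv2.imwrite("pics/m9.png",m)
E
```

```text
time_s: 20.22
eef_pos: [0.4159, 0.1948, 0.3637]
eef_rot: [-0.702, 0.712, 0.013, -0.0]
wrist_force: [1.0, 0.6, 0.7]
opening: 0.002
time_s: 20.88
eef_pos: [0.3369, 0.4158, 0.3642]
eef_rot: [-0.702, 0.712, 0.022, 0.003]
wrist_force: [0.6, -0.5, 0.1]
opening: 0.0
```

View pics/m9.png

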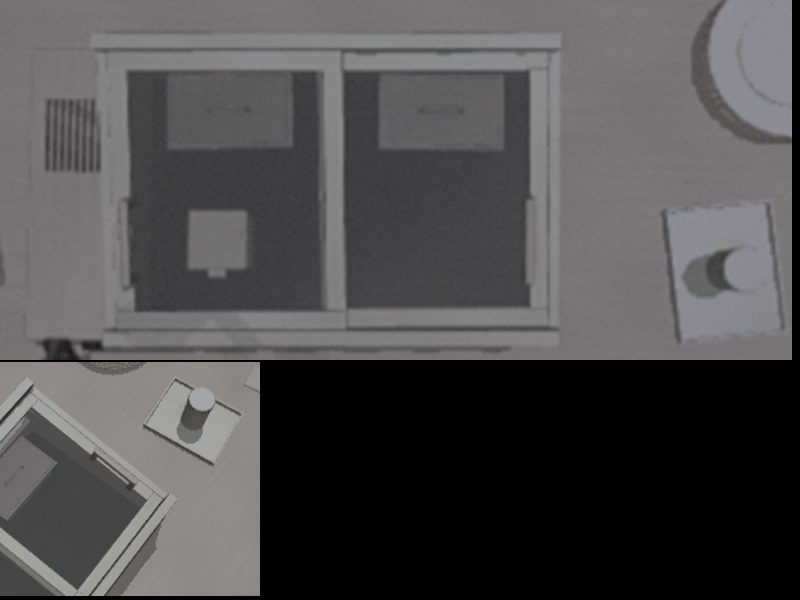

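```bash
python3 - <<'E'
from h import *
A=dict(np.load("pics/top0.npz"));B=dict(np.load("pics/top9.npz"))
t=lambda p:(130+(p[0]+.5)/2.4-.5,115+(p[1]+.5)/2.4-.5)
g=[cv2.cvtColor(c["frame"],cv2.COLOR_RGB2GRAY).astype(np.float32) for c in(A,B)]
def sh(u,v,w,h):
    a=[cv2.resize(x[v:v+h,u:u+w],None,fx=4,fy=4,interpolation=cv2.INTER_CUBIC) for x in g]
    return np.array(cv2.phaseCorrelate(a[0]-a[0].mean(),a[1]-a[1].mean())[0])/4
for n,b in dict(Lpull=(176,196,14,42),Rpull=(342,194,14,42),Ldoor_edge=(258,160,14,70),fixed=(355,140,14,100),tub=(200,195,40,40),panL=(195,143,62,38),panR=(284,143,62,38)).items(): print(n,sh(*b).round(2),"px")
print("L pull y",atz(B,*t((124,243)),.251),"R",atz(B,*t((530,241)),.244))
print("case rims: L outer",atz(B,*t((103,200)),.2),"R outer",atz(B,*t((559,200)),.2))
E
```

```text
Lpull [0.01 0.02] px
Rpull [0.22 0.  ] px
Ldoor_edge [ 0. -0.] px
fixed [ 0.05 -0.07] px
tub [0.01 0.  ] px
panL [0.01 0.03] px
panR [-0.08 -0.01] px
L pull y [0.50204583 0.41589562 0.251     ] R [ 0.50937367 -0.09757362  0.244     ]
case rims: L outer [0.559886   0.46162187 0.2       ] R outer [ 0.56528917 -0.13881465  0.2       ]
```

```bash
python3 -c "
from bench import ctrl
print(ctrl.hand_in())"
```

```text
the job is handed in; nothing more can be done
None
```

The jar now stands upright on the tray and the right door is shut again. I handed the job in at about 21 s on the robot clock.

I pushed the right (lower) door to its open stop and measured about 201 mm of travel. Then I lifted the jar straight out, set it near the middle of the tray, and pushed the door back to its shut stop, where it held still against about 22 N.

**Last checks:**
- **Jar:** the final top and side pictures show it standing upright inside the tray rim.
- **Right door:** its pull is about 3 mm further shut than at the start by eye (0.2 px by image correlation), so it had started slightly ajar.
- **Other items:** the left door and tub moved less than 0.05 px and the two pans less than 0.1 px, the same as the fixed case. I could still see no change in any of them.
- **Arm:** it was parked clear of everything, with wrist force near zero.

**Checks that were off:**
- **Set-down:** the wrist force still read only the jar's weight when the height had stopped dropping. I kept lowering in small steps and it briefly reached about 24 N of upward force. I eased that off before opening the fingers.
- **Left door:** its pull measures about 3 mm short of the fully shut position. That is about the measuring error or how it started, so I left it untouched.

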